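# Drive the bushing out of the bearing block

## Robot

A 6-joint arm with a two-finger parallel gripper is mounted at the origin on a cart in front of the work surface, level with it; the furniture and walls round the work are solid. World frame = base frame: x ahead of the robot, y to its left, z up, the work surface at z = 0. Lengths are in m, angles in rad, forces in N, time in s.
With the tool pointing down it reaches from about 0.225 to 0.875 m from the base axis. Payload 3.4 kg.
Tool frame: the origin (TCP) lies between the finger pads; the fingertips stand 14 mm ahead of it and the grasp point (between the pads) lies 5 mm behind it; z points along the fingers, y is the direction in which the jaws open and shut (so a half turn about z gives the same grasp; the last joint's range is limited). The gripper opens to 85 mm and grips with 20 to 120 N. Pads are 22 mm wide; open, the fingers measure 114 mm over their backs; the gripper's body (76 mm by 85 mm) begins 54 mm behind the grasp point. The pads swing forward as they close: fully open they stand 13 mm farther back than shut.
Start: joints at [-1.232, 0.276, 1.505, -0, 1.361, -0.121], TCP at [0.255, -0.515, 0.245] pointing down, gripper open.
Joint ranges: [-2.89, 2.89], [-0.75, 2.08], [0.22, 2.7], [-1.18, 4.32], [0.11, 2.71], [-2.7, 2.7]. Speed limits (rad/s): [2.57, 2.57, 3.14, 3.14, 3.14, 3.14].

## Interface

Orientations are given as a unit quaternion [w, x, y, z].
In Python, from rig import manip, get_image, job gives the robot as it stands. The module is installed in compiled form; this text tells all that it offers.
- The arm moves only by the tool step_arm, never from a script. Its argument "moves" is one flat list of numbers, 5 for each row, row after row: the shift along the tool's x, y, z as a fraction of full scale, then the turn about the tool's z as a fraction of full scale, then the gripper's target within -1 to 1 (shut at 1, half-way at 0, fully open at -1). In form: [dx, dy, dz, twist, hand, dx, dy, dz, twist, hand, ...]. A call has 1 to 5 rows; each row is the pose to reach, as a shift and turn from the pose commanded when the call began, along the tool's axes at that moment, turning the shorter way round; what a row does not reach only later rows make up. Full scale, the value 1, is 500 mm for a shift and pi rad for a turn. A row lasts 1/10 s, in which the tool goes at most 50 mm and 8.59 degrees, less where a joint would pass 70% of its speed; a pose out of reach is approached as far as the arm can. A call with a number of a shift or a turn outside -1 to 1 is refused whole. A call with a gripper value outside its range is refused whole. The fingers move at their own pace and stop on an object; "force" is the grip in N (left out, the last holds). Time passes only in rows, so rows that repeat a pose let the fingers close. It gives the time, the measured TCP pose, the force and the opening at its end, in the units of the state.
- manip.get_state(): the state, without advancing time (a new reading comes with each control period).
- get_image(name): name is "side" or "top"; returns a dict with "frame" (480x640x3 uint8, blue, green, red), "fx", "fy", "cx", "cy" (pixels), "rvec" (rotation vector, rad) and "tvec" (3), from world to camera coordinates, as OpenCV has them. Camera axes: x right, y down, z forward; pixel columns grow to the right and rows downward; lengths in m; the calibration is good to about 2 mm. A picture is of the moment at which its call begins. There is no depth.
- job.sign_off(): hands the job in, once; it reports no verdict.
The state is a dict: "clock": time; "qpos": joint angles; "qd": joint speeds; "effort": joint torques, N m; "position": TCP position; "ee_rot": TCP orientation; "contact_force": force on the tool from outside, world axes, zero at the start; "moment": the same for the moment, N m; "width": finger opening in m.
Only numpy, scipy, OpenCV 4.12 (cv2) and the standard library are available. Lean on these libraries where they do the work, as an engineer would, in place of code of your own. Each camera call takes 0.05 s, during which the arm holds its last target. There are 200 camera calls.

## Task

The old bushing has to come out of the bearing block that is bolted to the bench. Take the steel drift by its thick eight-sided shank, put its round nose into the bore from the side away from the catch tray, and push the bushing right through until it drops out of the far end into the tray. Then draw the drift back out of the block, lay it flat on the bench top and let go of it, leaving the oil can, hammer, chisel and wrench as they are.

Things in the scene. Friction and masses are not known exactly. Their poses are not given: they have to be found in the camera images.
- bearing_block: grey cast bearing block fixed to the bench: foot 136 x 46 mm, 14 mm thick, with two hex bolts; on a web above it a level round boss, 60 mm diameter, 70 mm long, bored through. Origin: on the bench under the bore's axis; z up; bore along y, its axis 64 mm above the bench. Boss from y = +30 mm (mouth, where the drift goes in) to y = -40 mm (far end). Highest point 102 mm
- bore_mouth (a point): centre of the bore's mouth, in the boss's end face on the side away from the tray; axes parallel to the block's; pushing goes towards -y. The mouth is a lip 26 mm in diameter and 6 mm deep; behind it the bore is 34 mm in diameter right to the far end, so the bushing can leave only there
- bore_exit (a point): centre of the bore's open far end, 70 mm from the mouth, above the tray; axes parallel to the block's
- bushing: plain steel sleeve, 32 mm diameter, 56 mm long, 14 mm hole, 0.12 to 0.2 kg, inside the bore. Origin: its centre; axis along its y. At the start its near end is 8 mm inside the mouth and its far end 6 mm inside the far end. A spring plunger in the boss presses on it: it resists sliding with about 5 to 18 N. Pushed 50 to 60 mm it drops out
- catch_tray: loose low open steel tray, 110 x 110 mm outside, 26 mm high, walls and floor 3 mm, standing on the bench below the bore's far end, its near wall 18 mm back under the boss. Origin: centre of its underside; axes parallel to the block's at the start
- drift: steel drift lying on the bench, 188 mm long, 0.2 to 0.33 kg. Axis along its y, origin on the axis (12 mm up while it lies). Eight-sided shank, 24 mm across flats (two flats upright), y = -20 to +55 mm, then a short head to +63 mm. Towards -y a cone, then the round nose, 16 mm diameter, from y = -28 to its end at -125 mm, pointing roughly away from the robot. Centre of mass near y = -15 mm
- drift_nose (a point): centre of the flat end of the drift's nose, on its axis; axes as the drift's
- drift_head (a point): centre of the drift's other end (head), on its axis; axes as the drift's
- oil_can: green oil can with a long thin spout, bystander, 70 mm in diameter, 160 mm high, upright. Origin: centre of its underside
- hammer: hammer with a wooden handle lying at the left of the bench, bystander, 294 x 104 x 29 mm. Origin: centre of its underside, x along the handle. Above it hang the wall's parts bins, their lowest edge 260 mm above the bench, reaching forward to world x = 0.47 m between y = 0.14 and 0.38 m; a fixed water bottle, 200 mm high, stands at x = 0.56, y = 0.19 m
- cold_chisel: dark flat-bladed cold chisel lying at the bench's front right edge, bystander, 19 mm thick, 166 mm long. Origin: centre of its underside, y along it
- wrench: combination wrench lying at the bench's front edge, bystander, 201 x 34 x 7 mm. Origin: centre of its underside, x along it

How it is judged:
By the outcome, as a careful person would: the job done as asked, in the order asked, and still so for the second after the job is handed in, with the robot touching nothing.
It also fails if it takes over 58 s, if anything falls off the work surface, if the arm or the gripper's body presses on something with over 40 N, if the wrist force passes 120 N, or if a joint passes its speed limit or range.

## Working session

There is one attempt and no reset: what is moved stays moved. The work goes in short steps, Python scripts to look and compute and a tool call to move; the robot and the scene stay as the last step left them, time stands still between calls to the robot, and variables do not carry over. Pictures are saved under pics/ and viewed, about 8 in all and at most 12, crops included, and the job is handed in when it is done.

Besides the shell and the picture viewer there is one more tool, called after "Request:" by a JSON object that holds its "api" and its "payload". step_arm: Moves the arm, as the interface text tells. Its arguments: {"type":"object","properties":{"moves":{"type":"array","items":{"type":"number","minimum":-1,"maximum":1}},"force":{"type":"number"}},"required":["moves"]}

```bash
mkdir -p pics; cat > h.py <<'E'
import numpy as np, cv2
from rig import manip, get_image, job
def cam(n):
    d=get_image(n); R=cv2.Rodrigues(np.array(d["rvec"],float))[0]; t=np.array(d["tvec"],float).ravel()
    K=np.array([[d["fx"],0,d["cx"]],[0,d["fy"],d["cy"]],[0,0,1]]); return d["frame"],K,R,t
def ray(c,uv):
    f,K,R,t=c; v=R.T@np.linalg.inv(K)@np.array([uv[0],uv[1],1.]); return -R.T@t, v/np.linalg.norm(v)
def onz(c,uv,z):
    o,v=ray(c,uv); return o+v*(z-o[2])/v[2]
def proj(c,p):
    f,K,R,t=c; q=K@(R@np.array(p,float)+t); return q[:2]/q[2]
def tri(c1,a,c2,b):
    o1,v1=ray(c1,a);o2,v2=ray(c2,b)
    s=np.linalg.lstsq(np.stack([v1,-v2],1),o2-o1,rcond=None)[0]
    p,q=o1+s[0]*v1,o2+s[1]*v2; return (p+q)/2,np.linalg.norm(p-q)
E
python3 - <<'E'
from h import *
for n in("side","top"):
    c=cam(n); cv2.imwrite(f"pics/{n}0.png",c[0]); print(n,-c[2].T@c[3],c[2][2],c[1][0,0])
print(manip.get_state())
E
```

```text
side [-0.24883045  0.42133154  1.01856663] [ 0.61400579 -0.32558661 -0.71902034] 605.5772335182794
top [ 0.39920321 -0.01586206  0.94786244] [ 0.18474433 -0.00488993 -0.98277445] 473.71337527644147
{'clock': 0.1, 'qpos': array([-1.23201074e+00,  2.76524112e-01,  1.50604469e+00,  7.84662845e-06,
        1.36071926e+00, -1.20991772e-01]), 'qd': array([ 0.00135296, -0.00071338, -0.00184756, -0.00318891, -0.00039151,
        0.00148713]), 'effort': array([ 2.18558343e-03, -4.17698729e+01, -2.46404850e+01, -6.09523909e-05,
        5.82788882e-03, -1.85386874e-06]), 'position': array([ 0.25499878, -0.51483629,  0.24451536]), 'ee_rot': array([-8.43099970e-04,  9.73691605e-01,  2.27868251e-01, -8.83163987e-05]), 'contact_force': array([ 0.03904774,  0.30851837, -0.23437438]), 'moment': array([-0.02419109, -0.00178004,  0.06659483]), 'width': 0.0851760359469341}
```

View pics/side0.png

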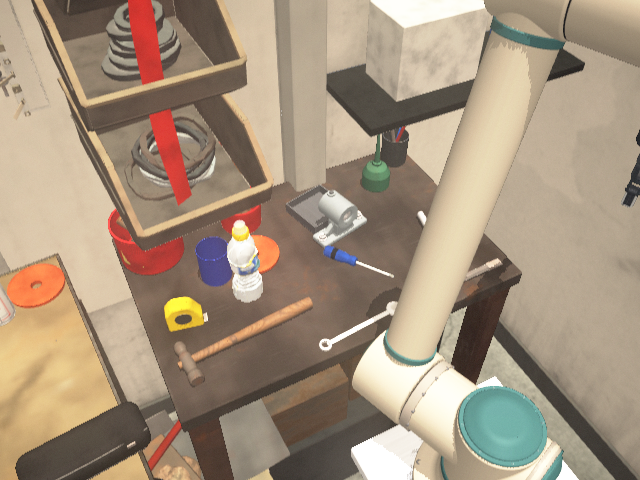

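View pics/top0.png

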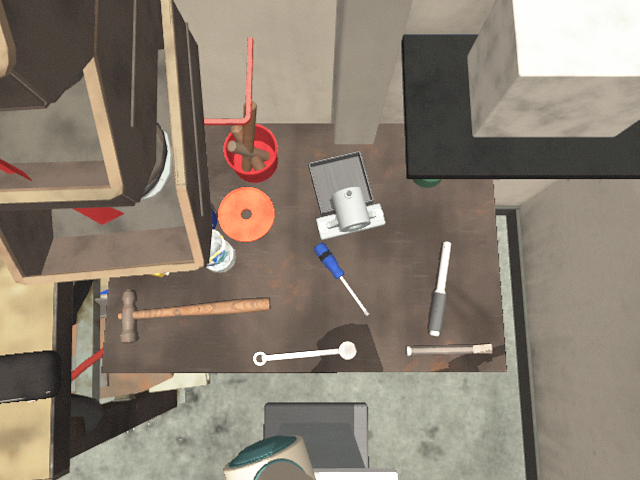

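The side view shows the block at about (340,215) with the tray behind it. In the top view the drift runs from its nose near (446,243) to its head near (435,335). The block is at about (350,212), with its mouth towards the robot and the tray beyond it. I'll measure these in an enlarged crop.

```bash
python3 - <<'E'
from h import *
c=cam("top"); f=c[0]
a=cv2.resize(f[140:250,300:400],None,fx=4,fy=4,interpolation=cv2.INTER_CUBIC)
b=cv2.resize(f[230:340,405:480],None,fx=4,fy=4,interpolation=cv2.INTER_CUBIC)
cv2.imwrite("pics/crop1.png",np.hstack([a,b]))
s=cam("side")
for p,q in(((372,133),(405,178)),):print("shelf",tri(s,p,c,q))
# drift mask
g=cv2.cvtColor(f,cv2.COLOR_BGR2HSV)
m=np.zeros(f.shape[:2],np.uint8); r=g[232:342,415:465]
m[232:342,415:465]=((r[...,1]<60)&(r[...,2]>85))*255
k=max(cv2.findContours(m,0,2)[0],key=cv2.contourArea)
print("drift px",cv2.minAreaRect(k),cv2.contourArea(k))
P=np.array([onz(c,p[0],.012)[:2] for p in k.astype(float)])
vx,vy,x0,y0=cv2.fitLine(P.astype(np.float32),cv2.DIST_HUBER,0,.01,.01).ravel()
t=(P-[x0,y0])@[vx,vy]; print("dir",vx,vy,[x0,y0]+np.outer([t.min(),t.max()],[vx,vy]),np.ptp(t))
m=np.zeros(f.shape[:2],np.uint8); r=g[200:245,310:392]
m[200:245,310:392]=((r[...,1]<50)&(r[...,2]>185))*255
k=max(cv2.findContours(m,0,2)[0],key=cv2.contourArea)
bx=cv2.boxPoints(cv2.minAreaRect(k)); print("foot",bx)
print(np.round([onz(c,p,.014) for p in bx],4))
for p in [(.55,0,0),(.6,0,0)]:print(proj(c,p))
E
```

```text
shelf (array([ 0.63653851, -0.14942667,  0.25118653]), np.float64(0.004301694404114145))
drift px ((439.5, 285.0), (106.0, 49.0), 90.0) 3143.5
dir 0.97559434 -0.21958059 [[ 0.40044752 -0.21802099]
 [ 0.61478148 -0.26626192]] 0.21969578692399705
foot [[337. 200.]
 [384. 200.]
 [384. 229.]
 [337. 229.]]
[[ 0.672  -0.0518  0.014 ]
 [ 0.672  -0.1479  0.014 ]
 [ 0.6112 -0.1463  0.014 ]
 [ 0.6113 -0.0513  0.014 ]]
[311.65273313 260.08460239]
[311.70052999 235.92406199]
```

View pics/crop1.png

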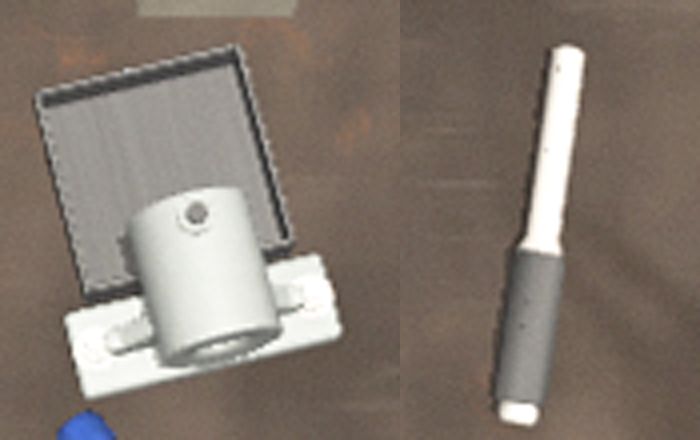

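The crop shows the foot corners at crop (85,397), (340,335), (322,255) and (66,315), and the mouth face near (225,345). The drift's nose end is at (567,47), its head at (518,418) and the shank front at (539,252). I'll turn these into positions and check them against the side view.

```bash
python3 - <<'E'
from h import *
c=cam("top"); s=cam("side")
A=lambda U,V,ox,oy:((U+.5)/4-.5+ox,(V+.5)/4-.5+oy)
F=np.array([onz(c,A(*p,300,140),.014)[:2] for p in((85,397),(340,335),(322,255),(66,315))])
print("foot",F.round(4).tolist(),[np.linalg.norm(F[i]-F[i-1]).round(4) for i in range(4)])
o=F.mean(0); d=(F[0]-F[1])+(F[3]-F[2]); ex=d/np.linalg.norm(d); ey=np.array([ex[1],-ex[0]])
# ey points to the robot (-x)
if ey[0]>0: ey=-ey
print("origin",o,"ey",ey,"yaw push",np.degrees(np.arctan2(-ey[1],-ey[0])))
m=o+.03*ey; print("mouth",m,"exit",o-.04*ey)
for q in(m,o-.04*ey):print("proj top",proj(c,[*q,.064]),"crop",(proj(c,[*q,.064])-[300,140])*4,"side",proj(s,[*q,.064]))
n=onz(c,A(167,47,405,230),.012); h=onz(c,A(118,418,405,230),.012); sh=onz(c,A(139,252,405,230),.012)
print("nose",n,"head",h,np.linalg.norm(n-h),"shank front",sh,"dist head",np.linalg.norm(sh-h),"yaw",np.degrees(np.arctan2(*(n-h)[1::-1])))
f=s[0]; x,y=330,200
for i,q in enumerate([m]):
  p=proj(s,[*q,.064])
cv2.imwrite("pics/crop2.png",cv2.resize(f[170:260,280:390],None,fx=6,fy=6,interpolation=cv2.INTER_CUBIC))
print("crop2 mouth",(p-[280,170])*6)
E
```

```text
foot [[0.5909, -0.0187], [0.6229, -0.1479], [0.6648, -0.1398], [0.6334, -0.0091]] [np.float64(0.0435), np.float64(0.1331), np.float64(0.0427), np.float64(0.1344)]
origin [ 0.62801039 -0.07889796] ey [-0.97156995 -0.23675267] yaw push 13.694959059450344
mouth [ 0.59886329 -0.08600054] exit [ 0.66687319 -0.06942785]
proj top [356.13017539 229.52339742] crop [224.52070157 358.09358967] side [350.27700018 216.99143934]
proj top [347.0446544  195.28986663] crop [188.17861761 221.15946652] side [329.88116987 201.10351107]
nose [ 0.58594418 -0.2718403   0.012     ] head [ 0.40203018 -0.23866798  0.012     ] 0.18688168773858516 shank front [ 0.48267024 -0.25275542  0.012     ] dist head 0.08186131632438569 yaw -10.224432344502246
crop2 mouth [421.66200105 281.94863606]
```

View pics/crop2.png

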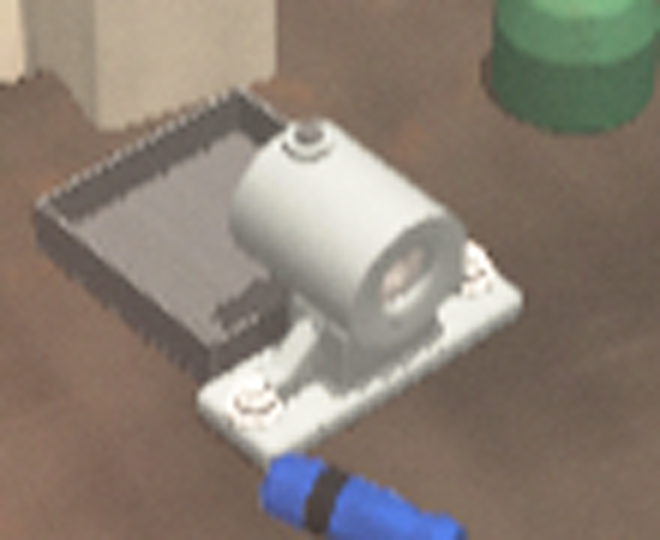

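```bash
cat >> h.py <<'E'
from scipy.spatial.transform import Rotation as Ro
def plan(p,yaw=None):
    s=manip.get_state(); q=s["ee_rot"]; R=Ro.from_quat([q[1],q[2],q[3],q[0]]).as_matrix()
    d=R.T@(np.array(p)-s["position"])/.5
    y=np.degrees(np.arctan2(R[1,0],R[0,0])); tw=0 if yaw is None else -((yaw-y+90)%180-90)/180
    print("t",round(s["clock"],2),"pos",s["position"].round(4),"yaw",y.round(2),"tilt",np.degrees(np.arccos(-R[2,2])).round(2),"q",s["qpos"].round(2),"F",s["contact_force"].round(1),"w",round(s["width"],4))
    print("move",d.round(4),"twist",round(tw,4))
E
python3 - <<'E'
from h import *
c=cam("top"); s=cam("side")
print(tri(c,(300+225/4,140+345/4),s,(280+411/6,170+277/6)))
plan([.459,-.249,.12],-10.2)
E
```

```text
(array([ 0.60652778, -0.08629497,  0.05978582]), np.float64(0.0009030166713691564))
t 0.4 pos [ 0.2552 -0.5152  0.2452] yaw 26.35 tilt 0.01 q [-1.23  0.28  1.51 -0.    1.36 -0.12] F [ 0.4 -0.2  0.4] w 0.0853
move [ 0.6016 -0.2962  0.2505] twist 0.203
```

Request:
{"api": "step_arm", "payload": {"moves": [0.6016,-0.2962,0.25,0.203,-1,0.6016,-0.2962,0.25,0.203,-1,0.6016,-0.2962,0.25,0.203,-1,0.6016,-0.2962,0.25,0.203,-1,0.6016,-0.2962,0.25,0.203,-1], "force": 100}}

```text
clock: 0.9
position: [0.3943, -0.3342, 0.1604]
ee_rot: [0.001, 0.996, -0.091, 0.001]
contact_force: [1.8, -1.1, -1.1]
width: 0.0853
```

```bash
python3 -c "
from h import *
plan([.459,-.249,.12],-10.2)"
```

```text
t 0.9 pos [ 0.3943 -0.3342  0.1604] yaw -10.46 tilt 0.08 q [-0.84  0.25  1.76 -0.    1.12  0.92] F [ 1.8 -1.1 -1.1] w 0.0853
move [ 0.0963 -0.1911  0.0808] twist -0.0014
```

Request:
{"api": "step_arm", "payload": {"moves": [0.096,-0.191,0.08,0,-1,0.096,-0.191,0.08,0,-1,0.096,-0.191,0.08,0,-1,0.096,-0.191,0.08,0,-1]}}

```text
clock: 1.3
position: [0.4579, -0.2479, 0.1199]
ee_rot: [-0.0, 0.996, -0.087, -0.001]
contact_force: [-0.3, -0.7, 0.3]
width: 0.0855
```

```bash
python3 - <<'E'
from h import *
c=cam("top"); cv2.imwrite("pics/crop3.png",cv2.resize(c[0][200:380,380:500],None,fx=3,fy=3))
plan([.459,-.249,.017],-10.2)
E
```

```text
t 1.35 pos [ 0.4577 -0.2496  0.1206] yaw -10.06 tilt 0.05 q [-0.63  0.3   1.81 -0.    1.03  1.11] F [ 0.1 -0.1 -0.8] w 0.0857
move [ 0.0025 -0.0018  0.2073] twist 0.0008
```

View pics/crop3.png

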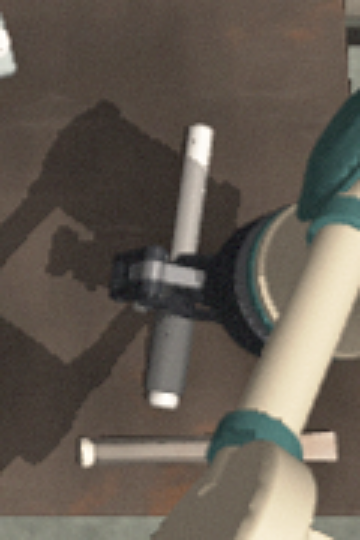

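The picture shows the drift under the open fingers at about (180,270), with its nose and head free and the chisel clear of the gripper. I'll go down and grip.

Request:
{"api": "step_arm", "payload": {"moves": [0.002,-0.001,0.1,0,-1,0.002,-0.001,0.16,0,-1,0.002,-0.001,0.207,0,-1,0.002,-0.001,0.207,0,-1,0.002,-0.001,0.207,0,-1]}}

```text
clock: 1.85
position: [0.4585, -0.2512, 0.0179]
ee_rot: [0.0, 0.996, -0.09, 0.0]
contact_force: [0.3, -0.8, 0.3]
width: 0.0859
```

Request:
{"api": "step_arm", "payload": {"moves": [0,0,0,0,1,0,0,0,0,1,0,0,0,0,1,0,0,0,0,1,0,0,0,0,1], "force": 100}}

```text
clock: 2.35
position: [0.4589, -0.2495, 0.0182]
ee_rot: [0.0, 0.996, -0.089, 0.0]
contact_force: [-2.3, 0.8, 7.2]
width: 0.0213
```

Request:
{"api": "step_arm", "payload": {"moves": [0,0,0,0,1,0,0,0,0,1,0,0,0,0,1]}}

```text
clock: 2.65
position: [0.4589, -0.2495, 0.0182]
ee_rot: [0.0, 0.996, -0.089, 0.0]
contact_force: [-1.0, 0.8, 6.4]
width: 0.0215
```

Request:
{"api": "step_arm", "payload": {"moves": [0,0,-0.05,0,1,0,0,-0.1,0,1,0,0,-0.14,0,1,0,0,-0.14,0,1,0,0,-0.14,0,1]}}

```text
clock: 3.15
position: [0.4583, -0.2491, 0.0869]
ee_rot: [0.0, 0.996, -0.089, -0.0]
contact_force: [-0.3, 0.2, -2.5]
width: 0.0215
```

```bash
python3 - <<'E'
from h import *
c=cam("top"); s=cam("side")
a=cv2.resize(c[0][210:360,390:490],(400,600)); p=proj(s,[.46,-.25,.08]).astype(int); print(p)
b=cv2.resize(s[0][max(p[1]-75,0):p[1]+75,p[0]-50:p[0]+50],(400,600))
cv2.imwrite("pics/crop4.png",np.hstack([a,b])); plan([.459,-.249,.09],-10.2)
E
```

```text
[446 227]
t 3.25 pos [ 0.4576 -0.2486  0.0859] yaw -10.19 tilt 0.15 q [-0.63  0.34  1.85 -0.    0.95  1.12] F [ 0.4  0.2 -2.2] w 0.0212
move [ 0.0028  0.0002 -0.0083] twist 0.0001
```

View pics/crop4.png

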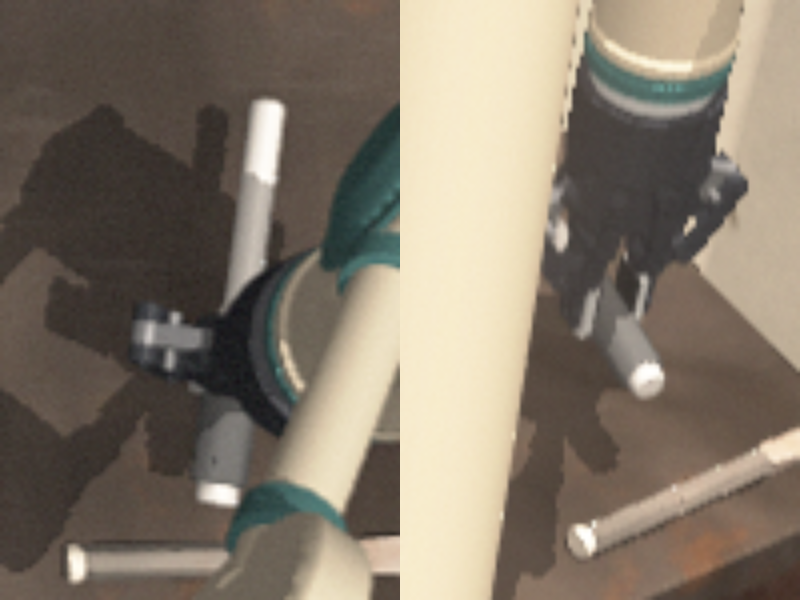

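The drift is held by the shank and lifted, with its head at side crop (648,378) and its nose at top crop (267,102). I'll carry it to about 40 mm in front of the mouth.

```bash
python3 - <<'E'
from h import *
c=cam("top"); s=cam("side")
print(tri(c,(444.5,332.5),s,(458,246.5)))
for z in(.06,.08,.1):print(onz(c,(456.75,235.5),z))
plan([.437,-.126,.075],13.7)
E
```

```text
(array([ 0.40495477, -0.24228303,  0.07484069]), np.float64(0.0009477021457241929))
[ 0.58783604 -0.27922007  0.06      ]
[ 0.5835869  -0.27328766  0.08      ]
[ 0.57933775 -0.26735526  0.1       ]
t 3.35 pos [ 0.4577 -0.2488  0.0858] yaw -10.19 tilt 0.16 q [-0.63  0.34  1.85 -0.    0.95  1.12] F [-0.   0.3 -1.4] w 0.0213
move [-0.0842 -0.2343  0.0221] twist -0.1327
```

Request:
{"api": "step_arm", "payload": {"moves": [-0.084,-0.234,0.022,-0.133,1,-0.084,-0.234,0.022,-0.133,1,-0.084,-0.234,0.022,-0.133,1,-0.084,-0.234,0.022,-0.133,1,-0.084,-0.234,0.022,-0.133,1]}}

```text
clock: 3.85
position: [0.438, -0.1266, 0.0758]
ee_rot: [0.0, 0.993, 0.12, -0.0]
contact_force: [0.5, -0.4, -2.0]
width: 0.0215
```

```bash
python3 - <<'E'
from h import *
c=cam("top"); s=cam("side")
a=cv2.resize(c[0][200:300,310:400],(540,600),interpolation=cv2.INTER_CUBIC); b=cv2.resize(s[0][190:290,320:420],(600,600),interpolation=cv2.INTER_CUBIC)
cv2.imwrite("pics/crop5.png",cv2.resize(np.hstack([a[:,:360],b[:,:430]]),None,fx=1,fy=1)); cv2.imwrite("pics/full_s5.png",s[0]);cv2.imwrite("pics/full_t5.png",c[0])
plan([.437,-.126,.075],13.7)
n=manip.get_state()["position"]+[.13*.9716,.13*.2368,-.006]; print("expect nose",n,(proj(c,n)-[310,200])*6,(proj(s,n)-[320,190])*6)
E
```

```text
t 3.95 pos [ 0.4388 -0.1279  0.0761] yaw 13.68 tilt 0.08 q [-0.44  0.27  2.   -0.    0.87  0.9 ] F [ 0.7 -0.7 -2.4] w 0.021
move [-0.0027 -0.0045  0.0022] twist -0.0001
expect nose [ 0.56513185 -0.09706659  0.0701083 ] [315.0873087  277.53323318] [252.2348882 197.0244133]
```

View pics/crop5.png

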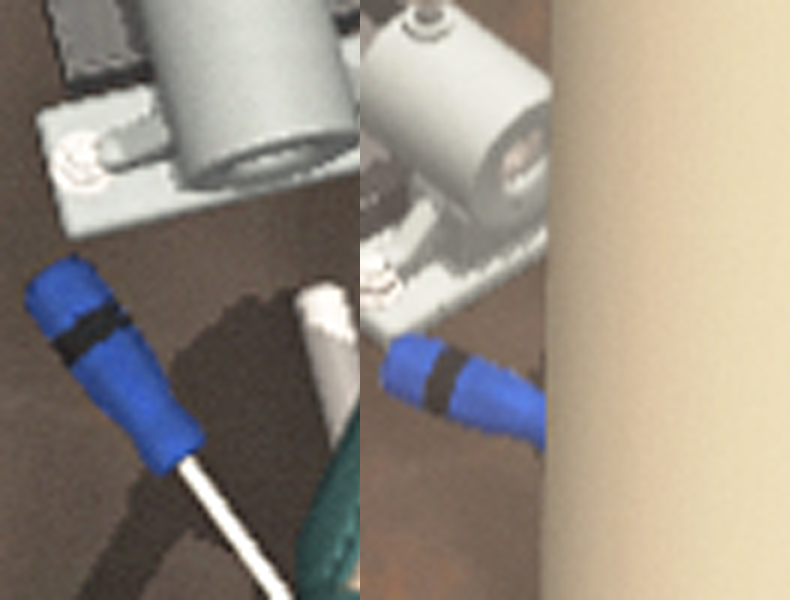

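The nose end is at top crop (320,290) and the boss mouth centre near (269,160). The arm hides the nose in the side view. I'll work out the sideways offset from the top view.

```bash
python3 - <<'E'
from h import *
c=cam("top")
u=np.array([.9716,.2368]); v=np.array([-.2368,.9716])
for nm,(U,V),z in(("nose",(320,290),.069),("faceL",(178,183),.064),("faceR",(357,148),.064),("borerim",(277,157),.064)):
    p=onz(c,(310+(U+.5)/6-.5,200+(V+.5)/6-.5),z)[:2]; print(nm,p.round(4),"along",(p@u).round(4),"lat",(p@v).round(4))
print("model mouth",np.array([.5989,-.086])@u,np.array([.5989,-.086])@v,"TCP",manip.get_state()["position"][:2]@u,manip.get_state()["position"][:2]@v)
plan([.437,-.126,.0705],13.7)
E
```

```text
nose [ 0.5621 -0.0979] along 0.523 lat -0.2282
faceL [ 0.5978 -0.0537] along 0.5681 lat -0.1937
faceR [ 0.6092 -0.111 ] along 0.5656 lat -0.2521
borerim [ 0.6063 -0.0854] along 0.5688 lat -0.2265
model mouth 0.5615264400000001 -0.22537712 TCP 0.39600014035130593 -0.2282451555232949
t 4.0 pos [ 0.4388 -0.128   0.0761] yaw 13.66 tilt 0.07 q [-0.44  0.27  2.   -0.    0.87  0.9 ] F [-0.2 -0.8 -2.1] w 0.0212
move [-0.0025 -0.0047  0.0113] twist -0.0002
```

Request:
{"api": "step_arm", "payload": {"moves": [0,-0.007,0.011,0,1,0.03,-0.007,0.011,0,1,0.05,-0.007,0.011,0,1,0.06,-0.007,0.011,0,1,0.06,-0.007,0.011,0,1]}}

```text
clock: 4.5
position: [0.4678, -0.1164, 0.0707]
ee_rot: [0.0, 0.993, 0.12, 0.0]
contact_force: [0.8, 0.1, -2.2]
width: 0.021
```

```bash
python3 - <<'E'
from h import *
c=cam("top"); s=cam("side")
a=cv2.resize(c[0][200:260,320:400],(640,480),interpolation=cv2.INTER_CUBIC)
cv2.imwrite("pics/crop6.png",a)
plan([.437,-.126,.0705],13.7)
E
```

```text
t 4.6 pos [ 0.4662 -0.1161  0.0705] yaw 13.77 tilt 0.04 q [-0.39  0.31  1.96 -0.    0.88  0.94] F [ 0.2 -1.  -1.7] w 0.0213
move [-0.0614  0.0053  0.0001] twist 0.0004
```

View pics/crop6.png

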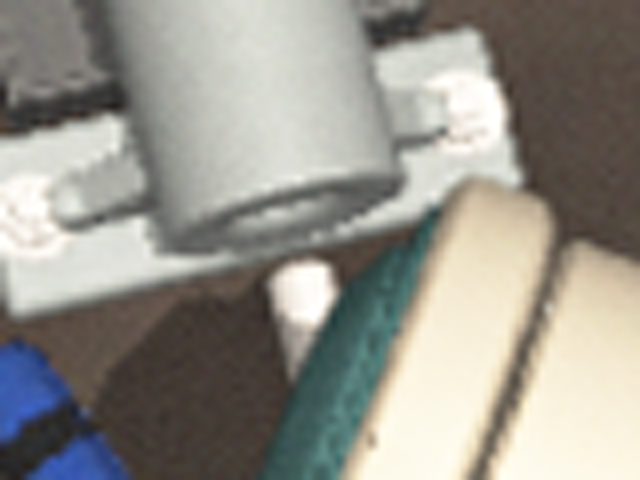

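The nose end at (302,285), carried along the drift's direction, reaches about (285,212). The bore centre is at (282,212), so it is lined up. I'll move in slowly.

Request:
{"api": "step_arm", "payload": {"moves": [0.01,0,0,0,1,0.02,0,0,0,1,0.028,0,0,0,1,0.032,0,0,0,1,0.032,0,0,0,1]}}

```text
clock: 5.1
position: [0.4822, -0.1125, 0.0707]
ee_rot: [0.0, 0.993, 0.12, 0.0]
contact_force: [0.0, -0.9, -2.2]
width: 0.0212
```

Request:
{"api": "step_arm", "payload": {"moves": [0.003,0,0,0,1,0.006,0,0,0,1,0.009,0,0,0,1,0.012,0,0,0,1,0.012,0,0,0,1]}}

```text
clock: 5.6
position: [0.4879, -0.1111, 0.0707]
ee_rot: [0.0, 0.993, 0.12, 0.0]
contact_force: [-0.2, 0.9, -1.8]
width: 0.0213
```

Request:
{"api": "step_arm", "payload": {"moves": [0.004,0,0,0,1,0.008,0,0,0,1,0.012,0,0,0,1,0.016,0,0,0,1,0.016,0,0,0,1]}}

```text
clock: 6.1
position: [0.4918, -0.1093, 0.0699]
ee_rot: [-0.0, 0.993, 0.12, -0.004]
contact_force: [-6.5, -3.3, 0.4]
width: 0.0213
```

Request:
{"api": "step_arm", "payload": {"moves": [0.004,0,0,0,1,0.008,0,0,0,1,0.012,0,0,0,1,0.016,0,0,0,1,0.016,0,0,0,1]}}

```text
clock: 6.6
position: [0.4991, -0.1075, 0.0697]
ee_rot: [-0.0, 0.993, 0.12, -0.004]
contact_force: [-7.7, -3.4, -0.5]
width: 0.0213
```

Contact at the bushing's depth with about 8 N of sliding resistance, so the nose is inside and pushing. Continuing.

Request:
{"api": "step_arm", "payload": {"moves": [0.006,0,0,0,1,0.012,0,0,0,1,0.018,0,0,0,1,0.024,0,0,0,1,0.03,0,0,0,1]}}

```text
clock: 7.1
position: [0.5122, -0.1041, 0.0695]
ee_rot: [-0.001, 0.993, 0.12, -0.006]
contact_force: [-11.1, -5.1, 0.4]
width: 0.0212
```

Request:
{"api": "step_arm", "payload": {"moves": [0.006,0,0,0,1,0.012,0,0,0,1,0.018,0,0,0,1,0.024,0,0,0,1,0.03,0,0,0,1]}}

```text
clock: 7.6
position: [0.5265, -0.1005, 0.0694]
ee_rot: [-0.001, 0.993, 0.12, -0.006]
contact_force: [-11.9, -5.3, 1.6]
width: 0.0213
```

Request:
{"api": "step_arm", "payload": {"moves": [0.004,0,0,0,1,0.008,0,0,0,1,0.012,0,0,0,1,0.016,0,0,0,1,0.016,0,0,0,1]}}

```text
clock: 8.1
position: [0.5358, -0.0984, 0.0696]
ee_rot: [-0.001, 0.993, 0.12, -0.005]
contact_force: [-7.5, -3.9, 0.7]
width: 0.0213
```

```bash
python3 - <<'E'
from h import *
s=manip.get_state();u=np.array([.9716,.2368]);print(s["position"],s["position"][:2]@u-np.array([.489,-.111])@u,s["contact_force"],s["moment"])
E
```

```text
[ 0.53584463 -0.09841574  0.06964993] 0.048494191421995736 [-7.51287225 -3.89945475  0.66776733] [-0.43057219  1.1594118  -0.1336916 ]
```

Request:
{"api": "step_arm", "payload": {"moves": [0.004,0,0,0,1,0.008,0,0,0,1,0.012,0,0,0,1,0.012,0,0,0,1]}}

```text
clock: 8.5
position: [0.547, -0.0968, 0.0708]
ee_rot: [0.0, 0.993, 0.12, 0.001]
contact_force: [-1.2, 0.9, -1.9]
width: 0.0212
```

Request:
{"api": "step_arm", "payload": {"moves": [0.004,0,0,0,1,0.008,0,0,0,1,0.012,0,0,0,1,0.012,0,0,0,1]}}

```text
clock: 8.9
position: [0.5522, -0.0953, 0.0706]
ee_rot: [0.0, 0.993, 0.12, 0.0]
contact_force: [0.4, -0.2, -2.0]
width: 0.0212
```

```bash
python3 - <<'E'
from h import *
c=cam("top"); s=cam("side")
a=cv2.resize(c[0][140:250,300:400],(400,440),interpolation=cv2.INTER_CUBIC);b=cv2.resize(s[0][175:265,280:360],(391,440),interpolation=cv2.INTER_CUBIC)
cv2.imwrite("pics/crop7.png",np.hstack([a,b]))
E
```

```text
(no output)
```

View pics/crop7.png

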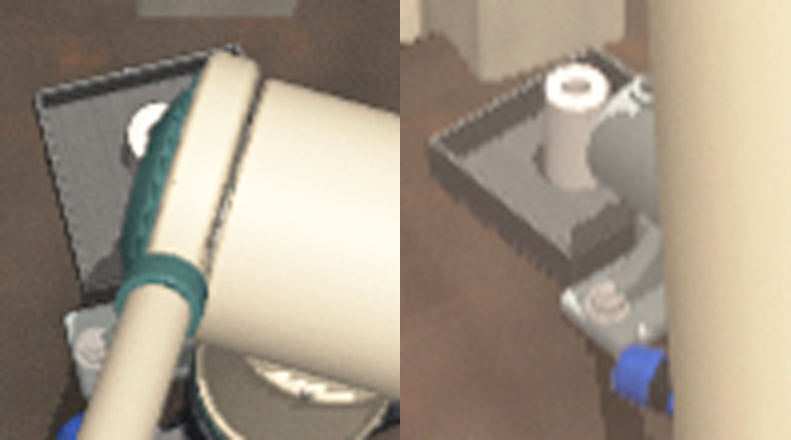

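The bushing stands in the tray at side crop (575,130) and the force has dropped to zero. I'll draw the drift straight back.

Request:
{"api": "step_arm", "payload": {"moves": [-0.03,0,0,0,1,-0.07,0,0,0,1,-0.11,0,0,0,1,-0.15,0,0,0,1,-0.19,0,0,0,1]}}

```text
clock: 9.5
position: [0.4587, -0.1181, 0.0707]
ee_rot: [0.0, 0.993, 0.12, 0.0]
contact_force: [0.5, -0.4, -1.7]
width: 0.0216
```

Request:
{"api": "step_arm", "payload": {"moves": [-0.04,0,0,0,1,-0.05,0,0,0,1,-0.05,0,0,0,1]}}

```text
clock: 9.8
position: [0.435, -0.124, 0.0709]
ee_rot: [0.0, 0.993, 0.119, 0.0]
contact_force: [0.7, -0.4, -1.8]
width: 0.0214
```

```bash
python3 -c "
from h import *
plan([.459,-.2495,.085],-10.2)"
```

```text
t 9.8 pos [ 0.435  -0.124   0.0709] yaw 13.68 tilt 0.03 q [-0.43  0.27  2.02  0.    0.85  0.9 ] F [ 0.7 -0.4 -1.8] w 0.0214
move [-0.0126  0.2552 -0.0282] twist 0.1327
```

Request:
{"api": "step_arm", "payload": {"moves": [-0.012,0.255,-0.028,0.133,1,-0.012,0.255,-0.028,0.133,1,-0.012,0.255,-0.028,0.133,1,-0.012,0.255,-0.028,0.133,1,-0.012,0.255,-0.028,0.133,1]}}

```text
clock: 10.3
position: [0.4605, -0.2496, 0.0844]
ee_rot: [-0.0, 0.996, -0.089, 0.0]
contact_force: [-0.9, 1.3, -2.7]
width: 0.021
```

```bash
python3 -c "
from h import *
plan([.459,-.2495,.0185],-10.2)"
```

```text
t 10.3 pos [ 0.4605 -0.2496  0.0844] yaw -10.21 tilt 0.03 q [-0.63  0.34  1.85  0.    0.95  1.12] F [-0.9  1.3 -2.7] w 0.021
move [-0.0029  0.0004  0.1319] twist -0.0001
```

Lowering to just above the bench, then the last millimetres slowly with the force in view.

Request:
{"api": "step_arm", "payload": {"moves": [0,0,0.06,0,1,0,0,0.1,0,1,0,0,0.118,0,1,0,0,0.124,0,1,0,0,0.124,0,1]}}

```text
clock: 10.8
position: [0.4599, -0.2486, 0.0227]
ee_rot: [-0.0, 0.996, -0.088, -0.0]
contact_force: [-0.0, 0.2, -1.7]
width: 0.0215
```

Request:
{"api": "step_arm", "payload": {"moves": [0,0,0.002,0,1,0,0,0.004,0,1,0,0,0.006,0,1,0,0,0.008,0,1,0,0,0.008,0,1]}}

```text
clock: 11.3
position: [0.4596, -0.2492, 0.0187]
ee_rot: [0.0, 0.996, -0.089, 0.0]
contact_force: [0.4, 0.4, -1.5]
width: 0.0214
```

Request:
{"api": "step_arm", "payload": {"moves": [0,0,0.001,0,1,0,0,0.002,0,1,0,0,0.002,0,1]}}

```text
clock: 11.6
position: [0.4597, -0.2493, 0.0183]
ee_rot: [0.0, 0.996, -0.089, 0.0]
contact_force: [-0.7, 0.7, 5.2]
width: 0.0214
```

Request:
{"api": "step_arm", "payload": {"moves": [0,0,0,0,0.3,0,0,0,0,0,0,0,0,0,-0.4,0,0,0,0,-0.8,0,0,0,0,-0.8]}}

```text
clock: 12.1
position: [0.4597, -0.2492, 0.0176]
ee_rot: [0.0, 0.996, -0.089, 0.0]
contact_force: [-0.5, 0.3, 0.1]
width: 0.0771
```

Request:
{"api": "step_arm", "payload": {"moves": [0,0,-0.02,0,-0.8,0,0,-0.1,0,-0.8,0,0,-0.2,0,-0.8,0,0,-0.3,0,-0.8,0,0,-0.36,0,-0.8]}}

```text
clock: 12.6
position: [0.4608, -0.2499, 0.2026]
ee_rot: [0.002, 0.996, -0.089, 0.003]
contact_force: [0.1, -0.8, -0.3]
width: 0.0765
```

```bash
python3 -c "
from h import *
plan([.28,-.5,.25],26)"
```

```text
t 12.6 pos [ 0.4608 -0.2499  0.2026] yaw -10.19 tilt 0.38 q [-0.63  0.23  1.69 -0.    1.22  1.12] F [ 0.1 -0.8 -0.3] w 0.0765
move [-0.2669  0.5565 -0.0948] twist -0.2011
```

Moving clear for the final look.

Request:
{"api": "step_arm", "payload": {"moves": [-0.267,0.556,-0.095,-0.2,-0.8,-0.267,0.556,-0.095,-0.2,-0.8,-0.267,0.556,-0.095,-0.2,-0.8,-0.267,0.556,-0.095,-0.2,-0.8,-0.267,0.556,-0.095,-0.2,-0.8]}}

```text
clock: 13.1
position: [0.3255, -0.4348, 0.234]
ee_rot: [0.0, 0.974, 0.226, 0.0]
contact_force: [0.1, -0.1, -0.9]
width: 0.077
```

Request:
{"api": "step_arm", "payload": {"moves": [-0.05,0.03,0,0,-0.8,-0.05,0.03,0,0,-0.8,-0.05,0.03,0,0,-0.8,-0.05,0.03,0,0,-0.8,-0.05,0.03,0,0,-0.8]}}

```text
clock: 13.6
position: [0.3112, -0.4572, 0.2329]
ee_rot: [-0.0, 0.975, 0.224, 0.0]
contact_force: [0.1, -0.3, 0.1]
width: 0.0768
```

```bash
python3 - <<'E'
from h import *
c=cam("top"); cv2.imwrite("pics/end.png",c[0]); plan([.28,-.5,.25])
o=cv2.imread("pics/top0.png"); d=cv2.absdiff(o,c[0]).max(2)
for n,(x0,x1,y0,y1) in dict(hammer=(110,275,285,345),wrench=(250,360,338,368),chisel=(400,500,340,360),can=(410,445,178,190),drift=(425,455,235,340),tray=(308,375,150,205)).items(): print(n,(d[y0:y1,x0:x1]>40).sum())
E
```

```text
t 13.65 pos [ 0.3113 -0.4573  0.2329] yaw 25.9 tilt 0.02 q [-1.1   0.25  1.57  0.    1.32  0.02] F [0.1 0.1 0.7] w 0.0767
move [-0.0935  0.0495 -0.0342] twist 0
hammer 0
wrench 146
chisel 536
can 0
drift 187
tray 185
```

View pics/end.png

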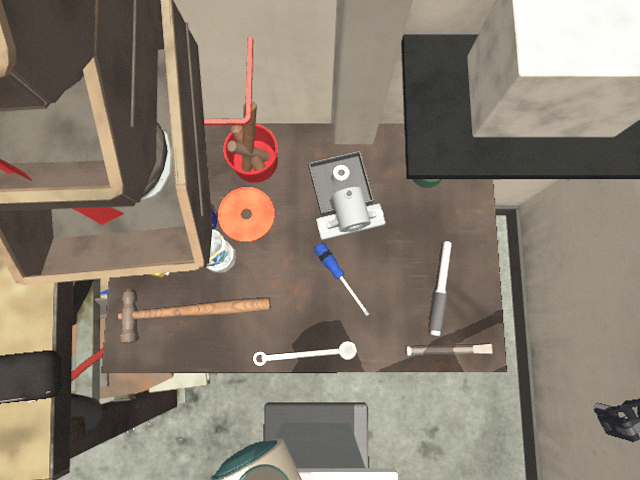

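The bushing is in the tray at (341,173). The drift lies on the bench from (446,243) to (435,335), and the wrench and chisel differ from the first picture only by the arm's shadow.

```bash
python3 -c "
from h import *
print(job.sign_off())"
```

```text
the job is handed in; nothing more can be done
None
```

The job is done and handed in at about 13.7 s on the robot's clock. I gripped the drift by its shank, put its nose into the bore mouth and pushed the bushing through. I then drew the drift straight back out, laid it flat close to where it had been and let go.

**Last checks:**
- **Bushing:** the contact force dropped to zero as it left the bore. The final top picture shows it standing upright in the tray.
- **Drift:** it lies on the bench, clear of the block and the gripper.
- **Forces:** the highest contact reading was about 13 N, while pushing, well under the limits. Readings were only taken at the end of each move.
- **Bystanders:** the hammer and oil can show no change between the first and last pictures. The wrench and chisel areas do differ, but both look to be in the same place, and I put that down to the arm's shadow.

**Did not agree or could not be checked:**
- The gripper read about 21 mm on the 24 mm shank, although the grip held throughout.
- The arm hid the nose from the side camera at the mouth. I judged its height from the grasp and confirmed it by feel: there was no contact until the depth where the bushing sits.
- The two estimates of the mouth's position differed by about 8 mm along the push direction.

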